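# Fold out the crank handle and close the gluing clamp

### The job

Of the two green gluing clamps on the bench, take the one with the wooden boards in it. Swing the folded handle on its handwheel up until it stands upright, then use it to wind the wheel anticlockwise (seen from above) until the moving jaw closes against the boards, and let go with the handle still standing. Do not turn the wheel while its handle is folded, and leave the other clamp and the glue bottle as they are.

Things in the scene. Friction and masses are not known exactly. Their poses are not given: they have to be found in the camera images.
- handle (a joint): Folding handle of the loaded clamp: 12 mm steel rod with a black rubber ball knob, 28 mm in diameter, centred 65 mm from the level pivot pin. Angle in rad: 0 = folded, slanting 0.5 rad above level from the pivot to above the wheel's spindle, ball centre 55 mm above the wheel's face; 1.07 = upright (stop 1.13). Swings in the vertical plane of wheel axis and pivot; stays where left (0.04 N m).
- handle_pivot (a point): Centre of the handle's pivot pin, held between two steel ears (36 mm wide overall) on the handwheel, 55 mm from the wheel's axis, 109 mm above the bench. It goes round with the wheel.
- hub (a point): Point on the wheel's upright axis at the wheel's flat upper face, 85 mm above the bench. The steel wheel is a disc 140 mm in diameter and 15 mm thick on the green gearbox of the loaded clamp; its brass spindle end, 18 mm in diameter, stands 38 mm above the face, under the ball. The rest of this clamp is lower than the wheel's face.
- clamp_jaw (a joint): Position in m of the loaded clamp's moving jaw, geared to the wheel: 46 mm per rad of anticlockwise wheel turn. 0 = fully open, 0.0736 = against the boards (hard stop of jaw and wheel). Starts at 0.014 to 0.032, that is 0.9 to 1.3 rad of wheel short. The wheel turns with 0.15 N m of friction and stays where it is left.
- other_wheel (a joint): Angle in rad of the smaller (90 mm) handwheel, with a fixed black knob, of the other, empty clamp, which stands on the other side and is up to 110 mm high. Leave alone (more than 0.3 from 0 fails).
- glue: Loose white glue bottle, 48 mm in diameter and 130 mm high, between the clamps on their far side; origin under its centre. Leave alone (moved over 30 mm fails).

How it is judged:
By the outcome, as a careful person would: the job done as asked, in the order asked, and still so for the second after the job is handed in, with the robot touching nothing.
It also fails if it takes over 40 s, if anything falls off the work surface, if the arm or the gripper's body presses on something with over 40 N, if the wrist force passes 120 N, or if a joint passes its speed limit or range.

### The arm

A 6-joint arm with a two-finger parallel gripper is mounted at the origin on the work surface. World frame = base frame: x ahead of the robot, y to its left, z up, the work surface at z = 0. Lengths are in m, angles in rad, forces in N, time in s.
With the tool pointing down it reaches from about 0.35 to 0.975 m from the base axis. Payload 4.9 kg.
Tool frame: the origin (TCP) lies on the centre line of the jaws, within the pads' length; the fingertips stand 17 mm ahead of it and the grasp point (between the pads) lies 2 mm behind it; x points along the fingers, y is the direction in which the jaws open and shut, and the axes are right-handed (so a half turn about x gives the same grasp; the last joint's range is limited). The gripper opens to 85 mm and grips with 20 to 120 N. Pads are 22 mm wide; open, the fingers measure 114 mm over their backs; the gripper's body (76 mm by 85 mm) begins 54 mm behind the grasp point. The pads swing forward as they close: fully open they stand 13 mm farther back than shut.
Start: joints at [1.216, 0.053, 1.613, -0, 1.476, -0.119], TCP at [0.146, 0.608, 0.248] pointing down, gripper open.
Joint ranges: [-3.01, 3.01], [-1.01, 2.22], [0.06, 2.58], [-1.02, 4.17], [0.09, 2.62], [-3.14, 3.14]. Speed limits (rad/s): [2.57, 2.57, 3.14, 3.14, 3.14, 3.14].

### API

Orientations are given as a unit quaternion [w, x, y, z].
In Python, from plant import status, viewer, manip gives the robot as it stands.
- The arm moves only by the tool drive_tool, never from a script. Its argument "plan" is a list of rows, each a list of 4 numbers: the shift along the tool's x, y, z in m, then the turn about the tool's x in units of 8 degrees (1.0 is 8 degrees). A call has 1 to 12 rows; each row is the pose to reach, as a shift and turn from the pose commanded when the call began, along the tool's axes at that moment; what a row does not reach only later rows make up. A row lasts 1/10 s, in which the tool goes at most 50 mm and 8.59 degrees, less where a joint would pass 70% of its speed; a pose out of reach is approached as far as the arm can. A call with a gripper value outside its range is refused whole. "fingers" is the finger opening in m, from 0 to 0.0854, set as the call begins (left out, the last holds). The fingers move at their own pace and stop on an object; the grip force is fixed at half the most. Time passes only in rows, so rows that repeat a pose let the fingers close. It gives the time, the measured TCP pose, the force and the opening at its end, in the units of the state.
- status.state(): the state, without advancing time (a new reading comes with each control period).
- viewer.grab_frame(name): name is "scene" or "top" or "wrist"; returns the picture (480x640x3 uint8, blue, green, red); there is no depth.
- viewer.calibration(name): a dict with "vfov" (degrees; the focal length in pixels is half the picture's height over the tangent of half this angle, whatever the lens; pixels are square), "cx", "cy" (the principal point, pixels), "rvec" (rotation vector, rad) and "tvec" (3), from world to camera coordinates, as OpenCV has them. Camera axes: x right, y down, z forward; pixel columns grow to the right and rows downward; lengths in m; the calibration is good to about 2 mm. A picture is of the moment at which its call begins: read the wrist's pose just before it. calibration takes no time and is no camera call; for the wrist camera it gives the pose at the moment of the call.
- manip.job_done(): hands the job in, once; it reports no verdict.
The state is a dict: "time": time; "joint_pos": joint angles; "joint_vel": joint speeds; "joint_efforts": joint torques, N m; "tool_pos": TCP position; "tool_rot": TCP orientation; "contact_force": force on the tool from outside, world axes, zero at the start; "ft_torque": the same for the moment, N m; "gripper_width": opening from 0.0 (shut) to 1.0 (fully open).
Only numpy, scipy, OpenCV 4.12 (cv2) and the standard library are available. Lean on these libraries where they do the work, as an engineer would, in place of code of your own. Each camera call takes 0.05 s, during which the arm holds its last target. There are 200 camera calls.

## Working session

There is one attempt and no reset: what is moved stays moved. The work goes in short steps, Python scripts to look and compute and a tool call to move; the robot and the scene stay as the last step left them, time stands still between calls to the robot, and variables do not carry over. Pictures are saved under pics/ and viewed, about 8 in all and at most 12, crops included, and the job is handed in when it is done.

Besides the shell and the picture viewer there is one more tool, called after "Request:" as a command line: name --pt "numbers of a row" for each row, then --argument value for the rest. drive_tool: Moves the arm, as the interface text tells. Its arguments: {"type":"object","properties":{"plan":{"type":"array","items":{"type":"array","items":{"type":"number"}}},"fingers":{"type":"number"}},"required":["plan"]}

```bash
mkdir -p pics; ls; python3 - <<'E'
from plant import status, viewer
import cv2
s=status.state();print(s['tool_pos'],s['tool_rot'],s['time'])
for n in("scene","top"):
    cv2.imwrite(f"pics/{n}0.png",viewer.grab_frame(n));print(n,viewer.calibration(n))
E
```

```text
pics
[0.14581419 0.6071466  0.24707043] [ 0.70202544  0.08247301  0.70236923 -0.08388058] 0.0
scene {'vfov': 46.88963787304131, 'cx': 320.7891302515457, 'cy': 239.25032819702002, 'rvec': array([ 1.58508173,  2.23000955, -0.68275711]), 'tvec': array([ 0.16356127, -0.39606207,  1.29985405])}
top {'vfov': 46.564597563694285, 'cx': 321.26626335820765, 'cy': 247.15846814602577, 'rvec': array([ 2.14899725, -2.15715044,  0.14178654]), 'tvec': array([0.00813824, 0.59938683, 0.89573639])}
```

View pics/scene0.png

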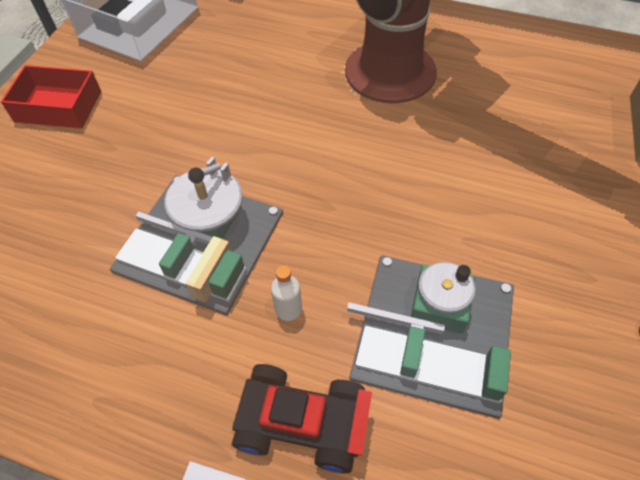

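View pics/top0.png

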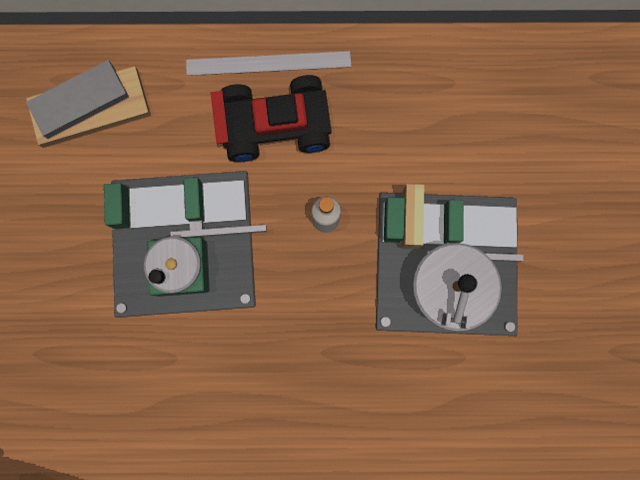

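```bash
cat > h.py <<'E'
import numpy as np, cv2
from plant import status, viewer
def ray(c,u,v,z):
    f=240/np.tan(np.radians(c['vfov'])/2); R=cv2.Rodrigues(np.array(c['rvec']))[0]; t=np.array(c['tvec']).ravel()
    o=-R.T@t; d=R.T@np.array([(u-c['cx'])/f,(v-c['cy'])/f,1]); return o+d*(z-o[2])/d[2]
def proj(c,p):
    f=240/np.tan(np.radians(c['vfov'])/2); R=cv2.Rodrigues(np.array(c['rvec']))[0]; q=R@np.array(p)+np.array(c['tvec']).ravel()
    return np.array([c['cx']+f*q[0]/q[2],c['cy']+f*q[1]/q[2]])
E
python3 - <<'E'
from h import *
from scipy.spatial.transform import Rotation as Ro
np.set_printoptions(precision=4,suppress=True)
c=viewer.calibration("top");s=viewer.calibration("scene")
for n,u,v,z in [("hub",457.5,287,.085),("left",414.5,287,.085),("right",501,287,.085),("ball",467.5,284,.14),("pivot",455,320,.109),("glue",326,205,.13),("spindle",461,286,.123)]:
    p=ray(c,u,v,z);print(n,p,proj(s,p))
for n,u,v,z in [("hub",203,200,.085),("ball",196,176,.14),("pivot",218,170,.109)]: print("s",n,ray(s,u,v,z))
a=status.state();w,x,y,zz=a['tool_rot'];print(Ro.from_quat([x,y,zz,w]).as_matrix())
E
python3 - <<'E'
import cv2
a=cv2.imread('pics/top0.png')[225:345,395:525];b=cv2.imread('pics/scene0.png')[145:265,140:270]
cv2.imwrite('pics/c0.png',cv2.hconcat([cv2.resize(i,(400,369),interpolation=2) for i in(a,b)]))
E
```

```text
hub [ 0.5291 -0.2091  0.085 ] [203.6739 194.0002]
left [ 0.5293 -0.1412  0.085 ] [238.0521 203.8147]
right [ 0.5288 -0.2778  0.085 ] [169.8264 184.3372]
ball [ 0.5302 -0.2107  0.14  ] [196.4276 174.433 ]
pivot [ 0.4774 -0.1976  0.109 ] [219.4665 166.0459]
glue [ 0.6524 -0.0016  0.13  ] [283.8174 269.7105]
spindle [ 0.5283 -0.2052  0.123 ] [201.7173 180.747 ]
s hub [ 0.5418 -0.2042  0.085 ]
s ball [ 0.5336 -0.2098  0.14  ]
s pivot [ 0.4868 -0.1961  0.109 ]
[[-0.0007  0.2336  0.9723]
 [-0.0017  0.9723 -0.2336]
 [-1.     -0.0018 -0.0002]]
```

View pics/c0.png

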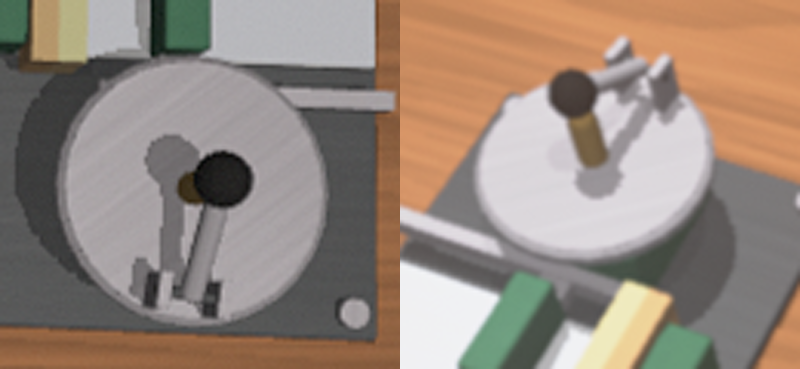

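The scene picture shows the loaded clamp at left (ball ~(196,176)). The top picture puts its wheel at (458,287), ball at (467,284) and ears at (454,320). The crop confirms the ears' azimuth, about 167° from the hub. The hub is at about (0.529, -0.208) and the pivot is 53 mm from it (expected 55), so the measurements agree. The plan is to travel over with a half turn so that joint 6 has room for winding.

Request:
drive_tool --pt "-0.03 -0.31 0.46 12" --pt "-0.03 -0.31 0.46 12" --pt "-0.03 -0.31 0.46 12" --pt "-0.03 -0.31 0.46 12" --pt "-0.03 -0.31 0.46 12" --pt "-0.03 -0.31 0.46 12" --pt "-0.03 -0.31 0.46 12" --pt "-0.03 -0.31 0.46 12" --pt "-0.03 -0.31 0.46 12" --pt "-0.03 -0.31 0.46 12" --pt "-0.03 -0.31 0.46 12" --pt "-0.03 -0.31 0.46 12" --fingers 0.06

```text
time: 1.3
tool_pos: [0.5234, 0.1949, 0.278]
tool_rot: [-0.406, -0.579, -0.405, 0.579]
contact_force: [-0.8, 0.1, 0.9]
gripper_width: 0.705
```

```bash
cat >> h.py <<'E'
from scipy.spatial.transform import Rotation as Ro
np.set_printoptions(precision=4,suppress=True)
def R(s): w,x,y,z=s['tool_rot']; return Ro.from_quat([x,y,z,w]).as_matrix()
def to(target,yaw=None):
    """tool-axis shift to a world TCP target; turn units so that tool y has azimuth yaw (deg, nearest)"""
    s=status.state();M=R(s);d=M.T@(np.array(target)-s['tool_pos']);az=np.degrees(np.arctan2(M[1,1],M[0,1]))
    print('t',s['time'],'pos',s['tool_pos'],'yaw',az,'F',s['contact_force'],'j',np.array(s['joint_pos']),'w',s['gripper_width'])
    print('shift',d,'turn',None if yaw is None else -((yaw-az+180)%360-180)/8)
E
python3 -c "
from h import *
to([.47,-.20,.29],77-180)"
```

```text
t 1.3 pos [0.5234 0.1949 0.278 ] yaw -20.00002085379322 F [-0.8147  0.1332  0.8927] j [ 0.2239 -0.1219  1.7338 -0.0015  1.5296  0.573 ] w 0.705193922035589
shift [-0.0114  0.0849  0.3893] turn 10.374997393275848
```

Request:
drive_tool --pt "-0.01 0.085 0.39 10.4" --pt "-0.01 0.085 0.39 10.4" --pt "-0.01 0.085 0.39 10.4" --pt "-0.01 0.085 0.39 10.4" --pt "-0.01 0.085 0.39 10.4" --pt "-0.01 0.085 0.39 10.4" --pt "-0.01 0.085 0.39 10.4" --pt "-0.01 0.085 0.39 10.4" --pt "-0.01 0.085 0.39 10.4" --pt "-0.01 0.085 0.39 10.4" --pt "-0.01 0.085 0.39 10.4"

```text
time: 2.4
tool_pos: [0.4704, -0.197, 0.2877]
tool_rot: [0.078, -0.702, 0.078, 0.703]
contact_force: [0.9, -0.6, 0.2]
gripper_width: 0.702
```

```bash
python3 -c "
from h import *
c=viewer.calibration('wrist');cv2.imwrite('pics/w1.png',viewer.grab_frame('wrist'))
to([.53,-.21,.29],-103);print(c)
for p in ([.529,-.208,.085],[.5302,-.2105,.14],[.4765,-.197,.109]):print(proj(c,p))"
```

```text
t 2.45 pos [ 0.4706 -0.1967  0.2878] yaw -102.55400825010668 F [-0.4276  0.436   0.5853] j [-0.5421 -0.2468  1.8266  0.0002  1.5627  1.2478] w 0.7055690772914068
shift [-0.0022  0.     -0.0609] turn 0.05574896873666546
{'vfov': 68.29710964882739, 'cx': 320.5622350426806, 'cy': 243.91338578531898, 'rvec': array([-1.8296,  2.2853,  0.3552]), 'tvec': array([-0.0881,  0.4274,  0.5706])}
[319.6177 153.0871]
[322.3448 155.0609]
[320.4577 217.2962]
```

View pics/w1.png

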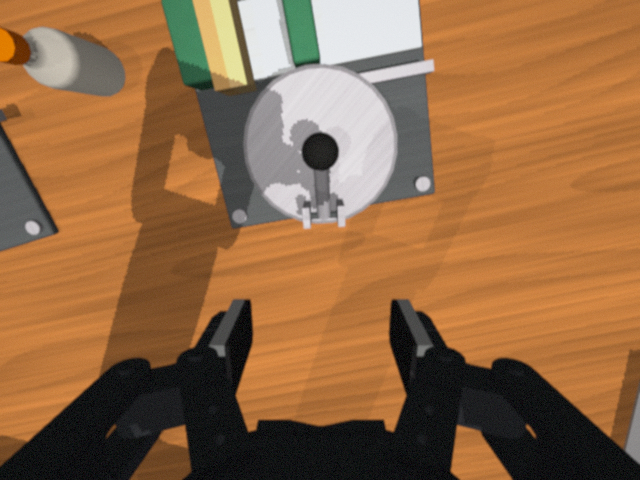

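```bash
python3 -c "
from h import *
c=viewer.calibration('wrist')
h=ray(c,321,143,.085);b=ray(c,320.3,152,.14);p=ray(c,323.3,211,.112)
print(h,b,p)
for a,q in((h,p),(b,p),((h+b)/2,p)):
  d=(q-a)[:2];print(np.hypot(*d),np.degrees(np.arctan2(d[1],d[0])))
im=cv2.imread('pics/w1.png')[60:230,235:405];cv2.imwrite('pics/c1.png',cv2.resize(im,(595,595),interpolation=2))"
```

```text
[ 0.5375 -0.2107  0.085 ] [ 0.5329 -0.2091  0.14  ] [ 0.4823 -0.2005  0.112 ]
0.056118445453576284 169.52406122692733
0.05133462285221589 170.39548454081483
0.053724983737135315 169.94037457904872
```

View pics/c1.png

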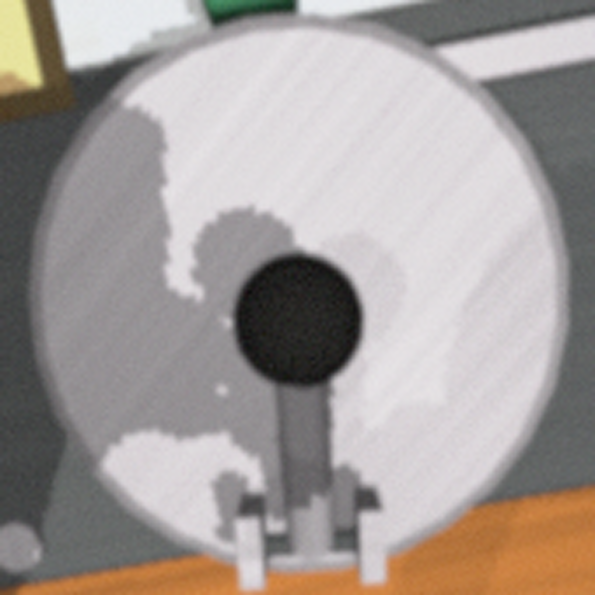

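```bash
python3 -c "
from h import *
c=viewer.calibration('wrist')
h=ray(c,320.7,142.9,.085);b=ray(c,320.4,151.4,.14)
print(h,b)
for (u,v,z) in ((324.9,205.7,.121),(324.9,212,.115),(324.2,216,.109)):
  p=ray(c,u,v,z);print(p)
  for a in(h,b):
    d=(p-a)[:2];print(np.hypot(*d),np.degrees(np.arctan2(d[1],d[0])))
# model projection test
for H in ([.535,-.210],[.533,-.2095]):
 for az in (166,169,172):
  e=np.array([np.cos(np.radians(az)),np.sin(np.radians(az))]);t=np.array([-e[1],e[0]])
  L=[np.r_[H,.085],np.r_[np.array(H)-.002*e,.14]]+[np.r_[np.array(H)+.055*e+k*t,.119] for k in(-.018,.018)]
  print(H,az,[proj(c,q).round(1).tolist() for q in L])
to([.533,-.2095,.29])
"
```

```text
[ 0.5376 -0.2105  0.085 ] [ 0.5333 -0.2092  0.14  ]
[ 0.4884 -0.2031  0.121 ]
0.04978314851986526 171.5415595315501
0.045352717412541155 172.27633418177925
[ 0.4818 -0.2018  0.115 ]
0.056506110027172825 171.1596620472126
0.05207109780107722 171.76709275446404
[ 0.4771 -0.2002  0.109 ]
0.06140122854027453 170.3755956432854
0.056958270040915415 170.86976179103883
[0.535, -0.21] 166 [[320.8, 146.0], [321.0, 146.1], [298.0, 213.9], [340.3, 215.0]]
[0.535, -0.21] 169 [[320.8, 146.0], [320.8, 146.1], [301.4, 215.0], [343.7, 213.9]]
[0.535, -0.21] 172 [[320.8, 146.0], [320.7, 146.1], [304.9, 215.9], [347.0, 212.6]]
[0.533, -0.2095] 166 [[320.8, 148.3], [320.9, 149.0], [298.0, 216.3], [340.1, 217.3]]
[0.533, -0.2095] 169 [[320.8, 148.3], [320.8, 149.0], [301.4, 217.3], [343.5, 216.3]]
[0.533, -0.2095] 172 [[320.8, 148.3], [320.6, 149.0], [304.8, 218.2], [346.9, 215.0]]
t 2.45 pos [ 0.4706 -0.1967  0.2878] yaw -102.55400825010668 F [-0.4276  0.436   0.5853] j [-0.5421 -0.2468  1.8266  0.0002  1.5627  1.2478] w 0.7055690772914068
shift [-0.0022 -0.0011 -0.0637] turn None
```

Request:
drive_tool --pt "0 0 -0.04 -0.3" --pt "0.02 -0.001 -0.064 -0.3" --pt "0.06 -0.001 -0.064 -0.3" --pt "0.09 -0.001 -0.064 -0.3" --pt "0.11 -0.001 -0.064 -0.3" --pt "0.11 -0.001 -0.064 -0.3" --pt "0.11 -0.001 -0.064 -0.3"

```text
time: 3.15
tool_pos: [0.5335, -0.2097, 0.1785]
tool_rot: [0.063, -0.704, 0.063, 0.704]
contact_force: [-0.3, -0.4, 1.2]
gripper_width: 0.704
```

```bash
python3 -c "
from h import *
c=viewer.calibration('wrist');cv2.imwrite('pics/w2.png',viewer.grab_frame('wrist'))
to([.533,-.2095,.141],-100)
s=status.state();M=R(s)
print('ball px',proj(c,[.533,-.2095,.14]),'tcp px',proj(c,s['tool_pos']),proj(c,s['tool_pos']+.038*M[:,0]))"
```

```text
t 3.2 pos [ 0.5341 -0.2102  0.1798] yaw -100.21120383643597 F [-0.0597  0.3268  1.1267] j [-0.5045 -0.0173  1.8004  0.      1.3565  1.2445] w 0.6979961168260168
shift [ 0.0388 -0.0005  0.0013] turn -0.026400479554496314
ball px [322.826  293.4763] tcp px [324.6656 333.7626] [323.8268 292.6442]
```

View pics/w2.png

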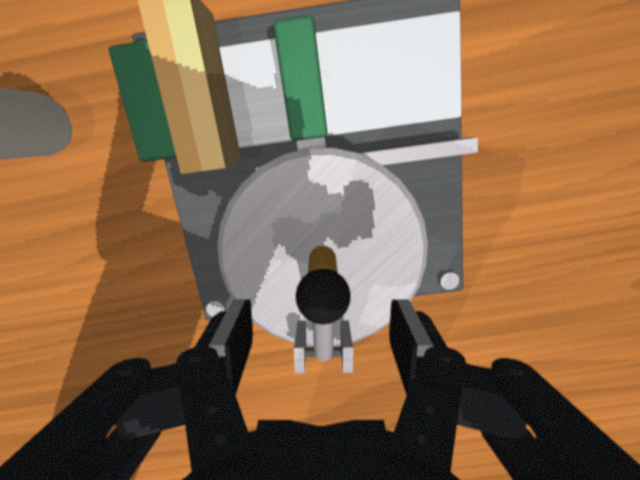

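The ball is at (323,296), rod and ears are centred on the jaw midline, and the ball is about 1.5 mm outward of my estimate. Descending now and closing on it.

Request:
drive_tool --pt "0.015 0 0.002 0" --pt "0.03 0 0.002 0" --pt "0.038 0 0.002 0" --pt "0.038 0 0.002 0" --pt "0.038 0 0.002 0"

```text
time: 3.7
tool_pos: [0.5312, -0.2099, 0.1399]
tool_rot: [0.064, -0.704, 0.063, 0.705]
contact_force: [0.7, 0.2, 0.9]
gripper_width: 0.704
```

Request:
drive_tool --pt "0 0 0 0" --pt "0 0 0 0" --pt "0 0 0 0" --pt "0 0 0 0" --pt "0 0 0 0" --pt "0 0 0 0" --fingers 0.02

```text
time: 4.3
tool_pos: [0.532, -0.2103, 0.141]
tool_rot: [-0.063, 0.705, -0.064, -0.704]
contact_force: [1.5, -1.4, 1.6]
gripper_width: 0.291
```

```bash
python3 -c "
from h import *
to([.4758,-.1995,.172],-100)
for a in np.arange(0,1.08,.107):
  f=.5+a; print(round(a,2), 'out',.065*(np.cos(.5)-np.cos(f)),'up',.065*(np.sin(f)-np.sin(.5)))"
```

```text
t 4.3 pos [ 0.532  -0.2103  0.141 ] yaw -100.30979627863377 F [ 1.5329 -1.4253  1.5621] j [-0.5065  0.0168  1.8346 -0.0001  1.2883  1.2442] w 0.29064257584930203
shift [-0.0311 -0.0006  0.0571] turn -0.03872453482922111
0.0 out 0.0 up 0.0
0.11 out 0.0036542761226275333 up 0.005913726209918746
0.21 out 0.007919215259668794 up 0.011403369715978082
0.32 out 0.012746034692378238 up 0.01640613953182052
0.43 out 0.018079524869750452 up 0.020864813571729663
0.54 out 0.023858680899829274 up 0.024728393161474058
0.64 out 0.03001740032859521 up 0.02795268636526716
0.75 out 0.036485239225180245 up 0.030500813456702656
0.86 out 0.043188217925245555 up 0.03234362875204733
0.96 out 0.05004966721636497 up 0.03346005398092872
1.07 out 0.05699110528667657 up 0.033837319381296055
```

Request:
drive_tool --pt "-0.006 0 0.0037 0" --pt "-0.0114 0 0.008 0" --pt "-0.0164 0 0.0127 0" --pt "-0.0209 0 0.018 0" --pt "-0.0247 0 0.024 0" --pt "-0.0247 0 0.024 0"

```text
time: 4.9
tool_pos: [0.5064, -0.2059, 0.1645]
tool_rot: [0.064, -0.704, 0.064, 0.705]
contact_force: [0.5, -4.1, -4.3]
gripper_width: 0.287
```

```bash
python3 -c "
from h import *
to([.4758,-.1995,.172],-100)
cv2.imwrite('pics/s3.png',cv2.resize(viewer.grab_frame('scene')[100:280,100:340],(800,600),interpolation=2))"
```

```text
t 4.9 pos [ 0.5064 -0.2059  0.1645] yaw -100.3660627822926 F [ 0.5469 -4.1269 -4.3207] j [-0.5216 -0.0663  1.8745 -0.0018  1.3348  1.2306] w 0.2874638384530032
shift [-0.0074 -0.0008  0.0313] turn -0.04575784778657521
```

View pics/s3.png

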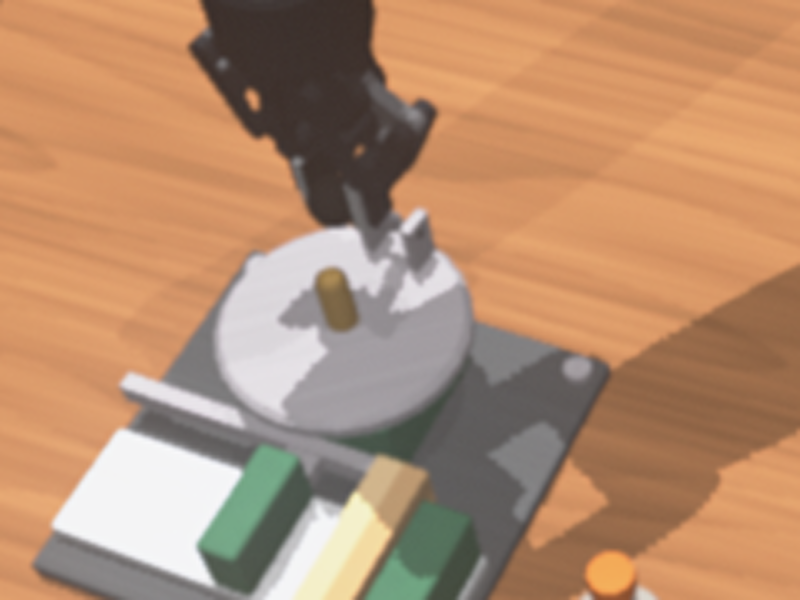

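The gripped ball is rising and the ears are unmoved at about (211–225, 165–170) in full-image pixels. Finishing the arc now, with 1 mm of sideways relief.

Request:
drive_tool --pt "-0.0032 0.001 0.0062 0" --pt "-0.0058 0.001 0.0126 0" --pt "-0.0076 0.001 0.0193 0" --pt "-0.0087 0.001 0.0262 0" --pt "-0.0091 0.001 0.0331 0" --pt "-0.0091 0.001 0.0331 0" --pt "-0.0091 0.001 0.0331 0"

```text
time: 5.65
tool_pos: [0.4753, -0.2006, 0.1748]
tool_rot: [-0.063, 0.705, -0.064, -0.704]
contact_force: [-0.9, -0.6, 0.1]
gripper_width: 0.237
```

```bash
python3 -c "
from h import *
to([.4758,-.1995,.172],-100)
a=viewer.grab_frame('scene')[120:240,140:300];b=viewer.grab_frame('wrist')
cv2.imwrite('pics/s4.png',cv2.vconcat([cv2.resize(a,(400,300),interpolation=2),cv2.resize(b,(400,300),interpolation=3)]))"
```

```text
t 5.65 pos [ 0.4753 -0.2006  0.1748] yaw -100.30259743617775 F [-0.8566 -0.6493  0.0632] j [-0.544  -0.1551  1.9381  0.0004  1.3575  1.2066] w 0.23675608769549256
shift [ 0.0028 -0.0012 -0.0003] turn -0.0378246795222168
```

View pics/s4.png

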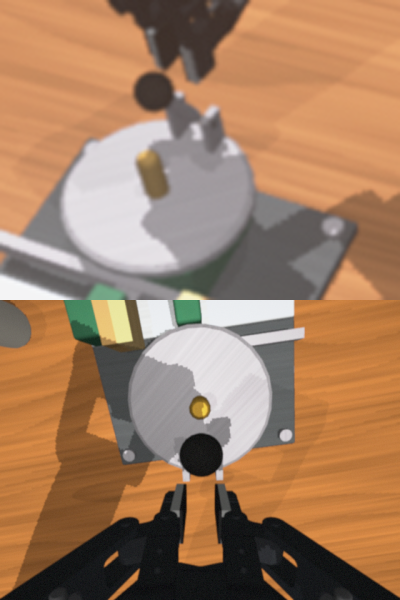

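The ball slipped out of the pads partway up, at wrist pixel (322,248), and the handle stayed where it was left. I'll locate the ball from that pixel and regrasp.

```bash
python3 -c "
from h import *
c=viewer.calibration('wrist');s=viewer.calibration('scene');t=viewer.calibration('top')
hub=np.array([.5305,-.2093,0]);e=np.array([np.cos(np.radians(170)),np.sin(np.radians(170)),0]);piv=hub+.055*e+[0,0,.109]
for a in np.arange(0,1.2,.1):
  b=piv+.065*(-np.cos(.5+a)*e+np.sin(.5+a)*np.array([0,0,1]));print(round(a,2),b,proj(c,b),proj(s,b))
print('scene obs',140+153*.4,120+91*.4,'wrist obs',201*1.6,155*1.6, 'ear wrist obs',ray(c,203*1.6,174*1.6,.12))
"
```

```text
0.0 [ 0.5325 -0.2097  0.1402] [320.3813 179.3783] [196.3263 175.5033]
0.1 [ 0.5292 -0.2091  0.1457] [320.4198 188.82  ] [196.8571 172.0648]
0.2 [ 0.5253 -0.2084  0.1509] [320.4654 199.8833] [197.6223 168.535 ]
0.3 [ 0.5209 -0.2076  0.1556] [320.5177 212.4575] [198.6145 164.9551]
0.4 [ 0.5161 -0.2068  0.1599] [320.5759 226.3662] [199.8233 161.3673]
0.5 [ 0.5109 -0.2058  0.1637] [320.6391 241.3669] [201.2352 157.8144]
0.6 [ 0.5054 -0.2049  0.1669] [320.706  257.1579] [202.8336 154.3392]
0.7 [ 0.4995 -0.2038  0.1696] [320.7751 273.3903] [204.5995 150.9831]
0.8 [ 0.4935 -0.2028  0.1716] [320.8448 289.6863] [206.5114 147.7861]
0.9 [ 0.4872 -0.2017  0.1731] [320.9136 305.6598] [208.546  144.7856]
1.0 [ 0.4809 -0.2005  0.1738] [320.9797 320.9404] [210.6785 142.0161]
1.1 [ 0.4745 -0.1994  0.174 ] [321.0418 335.1931] [212.8831 139.5083]
scene obs 201.2 156.4 wrist obs 321.6 248.0 ear wrist obs [ 0.4761 -0.2019  0.12  ]
```

Request:
drive_tool --pt "0 0 0 0" --pt "0 0 0 0" --pt "0 0 0 0" --pt "0 0 0 0" --pt "0.003 -0.001 -0.01 0" --pt "0.007 -0.001 -0.02 0" --pt "0.014 -0.001 -0.033 0" --pt "0.014 -0.001 -0.034 0" --pt "0.014 -0.001 -0.034 0" --fingers 0.06

```text
time: 6.65
tool_pos: [0.5089, -0.2057, 0.1595]
tool_rot: [0.064, -0.704, 0.063, 0.705]
contact_force: [-0.4, 0.1, 1.0]
gripper_width: 0.704
```

Request:
drive_tool --pt "0 0 0 0" --pt "0 0 0 0" --pt "0 0 0 0" --pt "0 0 0 0" --pt "0 0 0 0" --pt "0 0 0 0" --pt "0 0 0 0" --fingers 0.01

```text
time: 7.35
tool_pos: [0.5087, -0.2067, 0.1607]
tool_rot: [-0.063, 0.704, -0.064, -0.704]
contact_force: [-0.9, -5.6, 1.6]
gripper_width: 0.298
```

```bash
python3 -c "
from h import *
c=viewer.calibration('wrist')
to([.4758,-.1995,.172],-100);print(proj(c,[.509,-.2055,.1647]))
cv2.imwrite('pics/w5.png',cv2.resize(viewer.grab_frame('wrist')[200:440,160:480],(640,480),interpolation=2))"
```

```text
t 7.35 pos [ 0.5087 -0.2067  0.1607] yaw -100.33246206635043 F [-0.9242 -5.6023  1.5738] j [-0.5207 -0.0583  1.8736 -0.0014  1.3249  1.2308] w 0.29800965699601595
shift [-0.0114 -0.0011  0.0337] turn -0.04155775829380559
[320.8123 338.9473]
```

View pics/w5.png

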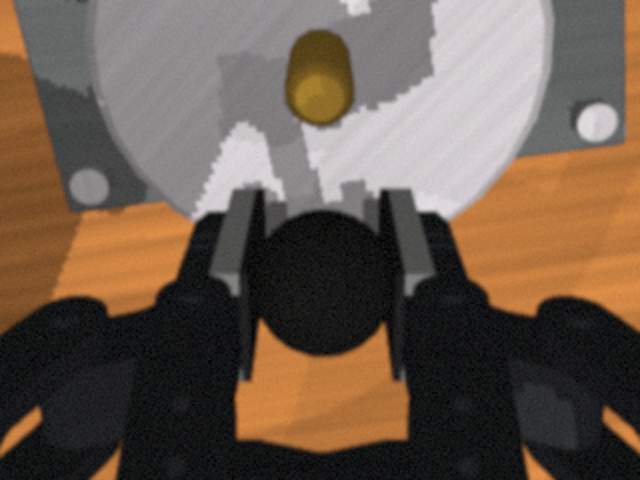

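The ball is now centred between the pads at crop (323,282), deeper than before. Continuing the arc slowly.

Request:
drive_tool --pt "0 0.001 0 0" --pt "-0.0018 0.001 0.003 0" --pt "-0.0034 0.001 0.0062 0" --pt "-0.0048 0.001 0.0095 0" --pt "-0.006 0.001 0.0128 0" --pt "-0.007 0.001 0.0162 0" --pt "-0.007 0.001 0.0162 0"

```text
time: 8.1
tool_pos: [0.4928, -0.2039, 0.1672]
tool_rot: [-0.064, 0.705, -0.064, -0.703]
contact_force: [3.2, -3.6, -1.7]
gripper_width: 0.294
```

```bash
python3 -c "
from h import *
to([.4758,-.1995,.172],-100)
s=viewer.grab_frame('wrist')
g=s[200:480,250:390].max(2)
m=(g<45).astype('uint8');print(m.sum()); cv2.imwrite('pics/w6.png',cv2.resize(s[200:440,160:480],(640,480),interpolation=2))"
```

```text
t 8.1 pos [ 0.4928 -0.2039  0.1672] yaw -100.33540273792055 F [ 3.2134 -3.612  -1.6754] j [-0.5321 -0.1043  1.9054  0.0005  1.3384  1.2189] w 0.2943940879534206
shift [-0.0049 -0.0013  0.0175] turn -0.04192534224007005
18338
```

Request:
drive_tool --pt "-0.0008 0.0005 0.0034 0" --pt "-0.0015 0.0005 0.0068 0" --pt "-0.002 0.001 0.0103 0" --pt "-0.0023 0.001 0.0137 0" --pt "-0.0024 0.001 0.0175 0" --pt "-0.0024 0.001 0.0175 0"

```text
time: 8.75
tool_pos: [0.4753, -0.2016, 0.1698]
tool_rot: [-0.064, 0.705, -0.064, -0.704]
contact_force: [3.2, -3.1, -0.8]
gripper_width: 0.296
```

```bash
python3 -c "
from h import *
to([.4758,-.1995,.172],-100)
c=viewer.calibration('wrist');s=viewer.grab_frame('wrist')
print(proj(c,[.4763,-.1997,.174]))
cv2.imwrite('pics/w7.png',cv2.resize(s[160:480,100:540],(660,480),interpolation=2))"
```

```text
t 8.75 pos [ 0.4753 -0.2016  0.1698] yaw -100.33294593485773 F [ 3.1759 -3.1261 -0.818 ] j [-0.5457 -0.1489  1.9413  0.0005  1.3485  1.2054] w 0.2958488137778851
shift [-0.0022 -0.0022 -0.0001] turn -0.041618241857214855
[318.6385 337.8759]
```

View pics/w7.png

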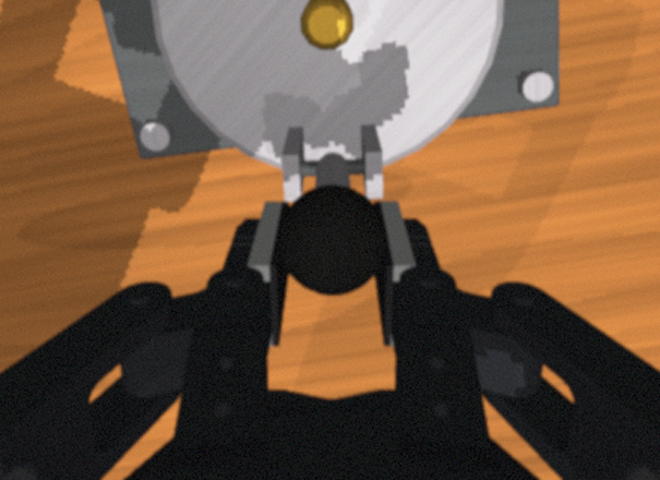

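```bash
python3 -c "
from h import *
c=viewer.calibration('wrist')
print('spindle',ray(c,318,174.7,.123))
for z in (.1725,.174):print('ball',ray(c,322,320,z))
print('ear outer',ray(c,100+283/1.5,160+165/1.5,.115),ray(c,100+383/1.5,160+165/1.5,.115))
hub=np.array([.5305,-.2093,0])
for az in (170,172,174):
  e=np.array([np.cos(np.radians(az)),np.sin(np.radians(az)),0]);piv=hub+.055*e+[0,0,.109]
  print(az,'spin',proj(c,hub+[0,0,.123]),'piv',proj(c,piv))
  for a in (.9,1,1.07,1.13):
    b=piv+.065*(-np.cos(.5+a)*e+np.sin(.5+a)*np.array([0,0,1]));print(a,b,proj(c,b))
"
```

```text
spindle [ 0.5333 -0.2097  0.123 ]
ball [ 0.4831 -0.2024  0.1725]
ball [ 0.4839 -0.2025  0.174 ]
ear outer [ 0.4845 -0.1843  0.115 ] [ 0.4779 -0.2203  0.115 ]
170 spin [318.3069 180.6754] piv [319.093  274.6022]
0.9 [ 0.4872 -0.2017  0.1731] [318.3809 311.7288]
1 [ 0.4809 -0.2005  0.1738] [318.4812 327.4467]
1.07 [ 0.4764 -0.1998  0.174 ] [318.5555 337.814 ]
1.13 [ 0.4725 -0.1991  0.1739] [318.6211 346.1919]
172 spin [318.3069 180.6754] piv [322.4594 274.5317]
0.9 [ 0.487  -0.2032  0.1731] [322.3325 311.6485]
1 [ 0.4806 -0.2023  0.1738] [322.9733 327.3566]
1.07 [ 0.4761 -0.2017  0.174 ] [323.4102 337.7176]
1.13 [ 0.4722 -0.2011  0.1739] [323.7727 346.0903]
174 spin [318.3069 180.6754] piv [325.822  274.3523]
0.9 [ 0.4868 -0.2047  0.1731] [326.2797 311.4447]
1 [ 0.4804 -0.204   0.1738] [327.4609 327.1283]
1.07 [ 0.4759 -0.2036  0.174 ] [328.26   337.4732]
1.13 [ 0.472  -0.2031  0.1739] [328.9194 345.833 ]
```

The ball is at (322,320), about 8 mm off the pad centre, with the handle at about 1.0 rad. The spindle shows the hub about 3 mm further out, near x = 0.533. I'll regrasp centred and finish the swing.

Request:
drive_tool --pt "0 0 0 0" --pt "0 0 0 0" --pt "0 0 0 0" --pt "0.0 0 -0.005 0" --pt "0.0 0 -0.009 0" --pt "0.0 0 -0.009 0" --fingers 0.05

```text
time: 9.4
tool_pos: [0.4845, -0.2034, 0.1695]
tool_rot: [0.063, -0.704, 0.063, 0.704]
contact_force: [0.3, -0.3, -0.2]
gripper_width: 0.587
```

Request:
drive_tool --pt "0 0 0 0" --pt "0 0 0 0" --pt "0 0 0 0" --pt "0 0 0 0" --pt "0 0 0 0" --pt "0 0 0 0" --fingers 0.01

```text
time: 10.0
tool_pos: [0.4841, -0.2034, 0.1697]
tool_rot: [-0.063, 0.704, -0.064, -0.704]
contact_force: [0.1, -0.3, 1.5]
gripper_width: 0.299
```

Request:
drive_tool --pt "0 0 0.002 0" --pt "-0.0003 0 0.004 0" --pt "-0.0003 0 0.006 0" --pt "-0.0003 0 0.0065 0" --pt "-0.0003 0 0.0065 0"

```text
time: 10.5
tool_pos: [0.4779, -0.2024, 0.1701]
tool_rot: [-0.063, 0.705, -0.064, -0.704]
contact_force: [3.5, -2.6, 0.7]
gripper_width: 0.295
```

```bash
python3 -c "
from h import *
to([.4758,-.1995,.172],-100)
c=viewer.calibration('wrist');s=viewer.grab_frame('wrist')
cv2.imwrite('pics/w8.png',cv2.resize(s[160:480,100:540],(660,480),interpolation=2))
# ball: background-orange row span below the ball & dark extents in central column
for u in (318,322,326):
  col=s[270:440,u].max(1);d=np.where(col<48)[0]+270;print(u,d[:1],[x for x in d if x+1 not in d])
"
```

```text
t 10.5 pos [ 0.4779 -0.2024  0.1701] yaw -100.31765353409642 F [ 3.5311 -2.5712  0.7388] j [-0.5441 -0.1426  1.9351  0.0001  1.3476  1.2067] w 0.2951410532927256
shift [-0.0019 -0.0025  0.0026] turn -0.03970669176205277
318 [303] [np.int64(374), np.int64(439)]
322 [303] [np.int64(374), np.int64(439)]
326 [303] [np.int64(373), np.int64(439)]
```

```bash
python3 -c "
from h import *
c=viewer.calibration('wrist');s=cv2.imread('pics/w8.png')
print('ball',ray(c,321.5,338.5,.174))
g=cv2.inRange(cv2.cvtColor(s[:120],cv2.COLOR_BGR2HSV),(12,120,60),(32,255,255))
g[:, :260]=0;g[:,400:]=0;y,x=np.where(g>0);print(x.min(),x.max(),y.min(),y.max(),len(x)) if len(x) else 0
if len(x): print('spindle',ray(c,100+(x.min()+x.max())/3,160+(y.min()+y.max())/3,.123))
"
```

```text
ball [ 0.4783 -0.2016  0.174 ]
301 349 0 55 2166
spindle [ 0.5344 -0.2095  0.123 ]
```

View pics/w8.png

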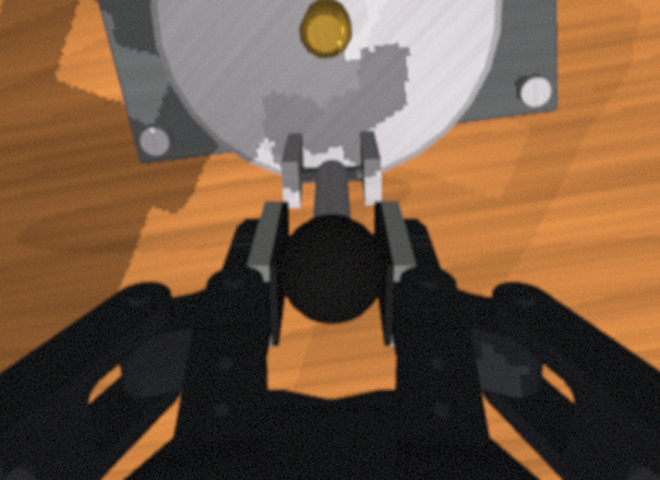

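The ball is centred in the pads and 56 mm from the spindle axis, so the handle is upright. Now winding anticlockwise along the arc.

Request:
drive_tool --pt "0 0.0028 -0.0002 -0.36" --pt "0 0.0056 -0.0005 -0.72" --pt "0 0.0083 -0.0009 -1.07" --pt "0 0.0111 -0.0015 -1.43" --pt "0 0.0138 -0.0022 -1.79" --pt "0 0.0165 -0.003 -2.15" --pt "0 0.0191 -0.004 -2.51" --pt "0 0.0217 -0.0051 -2.87" --pt "0 0.0242 -0.0063 -3.22" --pt "0 0.0266 -0.0077 -3.58" --pt "0 0.0266 -0.0077 -3.58"

```text
time: 11.65
tool_pos: [0.4808, -0.2292, 0.1701]
tool_rot: [0.112, 0.698, 0.113, -0.698]
contact_force: [3.0, 1.2, 1.1]
gripper_width: 0.293
```

```bash
cat > chk.py <<'E'
from h import *
to([.4758,-.1995,.172])
st=status.state();M=R(st);F=M.T@np.array(st['contact_force']);print('F tool',F,'T',st['ft_torque'])
c=viewer.calibration('wrist');s=viewer.grab_frame('wrist');cv2.imwrite('pics/last.png',s)
for u in (318,322,326):
  col=s[270:440,u].max(1);d=np.where(col<48)[0]+270;print(u,d[:1],[int(x) for x in d if x+1 not in d])
g=cv2.inRange(cv2.cvtColor(s[100:240],cv2.COLOR_BGR2HSV),(22,150,60),(32,255,255));g[:,:250]=0;g[:,390:]=0
y,x=np.where(g>0)
if len(x): print('sp',x.min(),x.max(),y.min()+100,y.max()+100,len(x));p=ray(c,(x.min()+x.max())/2,(y.min()+y.max())/2+100,.123);print(p)
E
python3 chk.py
```

```text
t 11.65 pos [ 0.4808 -0.2292  0.1701] yaw -71.67423873627985 F [2.9752 1.2428 1.1484] j [-0.5855 -0.1073  1.9032  0.0017  1.3462  0.6651] w 0.2933950059595335
shift [-0.0019 -0.0298 -0.0046] turn None
F tool [-1.1448 -0.2459 -3.2162] T [ 0.3398 -0.7176  0.0935]
318 [303] [374, 439]
322 [303] [374, 439]
326 [304] [373, 439]
sp 302 332 160 195 25
[ 0.5347 -0.2087  0.123 ]
```

Request:
drive_tool --pt "0 0.0028 -0.0002 -0.36" --pt "0 0.0056 -0.0005 -0.72" --pt "0 0.0083 -0.0009 -1.07" --pt "0 0.0111 -0.0015 -1.43" --pt "0 0.0138 -0.0022 -1.79" --pt "0 0.0165 -0.003 -2.15" --pt "0 0.0191 -0.004 -2.51" --pt "0 0.0217 -0.0051 -2.87" --pt "0 0.0217 -0.0051 -2.87"

```text
time: 12.6
tool_pos: [0.4922, -0.2478, 0.17]
tool_rot: [0.248, 0.662, 0.25, -0.662]
contact_force: [1.8, 4.5, 5.0]
gripper_width: 0.294
```

```bash
python3 chk.py
```

```text
t 12.6 pos [ 0.4922 -0.2478  0.17  ] yaw -48.734061417416214 F [1.7881 4.5421 4.9519] j [-0.6023 -0.0613  1.8601  0.0015  1.3444  0.248 ] w 0.29359010807773095
shift [-0.0019 -0.0471 -0.0196] turn None
F tool [-4.943  -2.2443 -4.345 ] T [ 0.7736 -0.3634  0.1098]
318 [303] [374, 439]
322 [303] [374, 439]
326 [303] [373, 439]
sp 301 332 161 193 29
[ 0.5344 -0.2079  0.123 ]
```

Request:
drive_tool --pt "0 0.0028 -0.0008 -0.36" --pt "0 0.0056 -0.0015 -0.72" --pt "0 0.0083 -0.0024 -1.07" --pt "0 0.0083 -0.0024 -1.07"

```text
time: 13.05
tool_pos: [0.4943, -0.2473, 0.1696]
tool_rot: [-0.29, -0.638, -0.306, 0.644]
contact_force: [-19.5, 24.6, 20.9]
gripper_width: 0.297
```

```bash
python3 chk.py
```

```text
t 13.05 pos [ 0.4943 -0.2473  0.1696] yaw -40.16630414571055 F [-19.4748  24.6253  20.9151] j [-0.6003 -0.0432  1.8436  0.0037  1.3644  0.0999] w 0.2966917972253069
shift [-0.0013 -0.045  -0.0246] turn None
F tool [-20.1806 -31.2473  -6.2824] T [4.2367 3.0637 0.1288]
318 [306] [377, 439]
322 [307] [377, 439]
326 [308] [376, 439]
sp 318 347 164 200 30
[ 0.534  -0.2079  0.123 ]
```

The jaw hit the stop at about 0.9 rad of winding, with −31 N along the tool's y axis. I'll back off the pressure gently before opening.

Request:
drive_tool --pt "0 -0.002 0 0.3" --pt "0 -0.004 0 0.6" --pt "0 -0.0055 0 0.9" --pt "0 -0.0055 0 0.9"

```text
time: 13.5
tool_pos: [0.4929, -0.2471, 0.1698]
tool_rot: [-0.254, -0.657, -0.26, 0.66]
contact_force: [-6.8, 11.0, 11.4]
gripper_width: 0.292
```

```bash
python3 chk.py
```

```text
t 13.5 pos [ 0.4929 -0.2471  0.1698] yaw -47.332068311637784 F [-6.8041 11.0199 11.4212] j [-0.6001 -0.0552  1.8548  0.001   1.3515  0.2257] w 0.2920735811848397
shift [-0.0018 -0.0466 -0.0197] turn None
F tool [-11.3031 -12.822   -2.4524] T [1.9044 1.1042 0.5826]
318 [305] [376, 439]
322 [305] [376, 439]
326 [306] [375, 439]
sp 305 335 162 197 24
[ 0.5341 -0.208   0.123 ]
```

Request:
drive_tool --pt "-0.0005 -0.001 0 0" --pt "-0.001 -0.002 0 0" --pt "-0.001 -0.002 0 0"

```text
time: 13.85
tool_pos: [0.4921, -0.2466, 0.1698]
tool_rot: [-0.255, -0.657, -0.259, 0.66]
contact_force: [-1.5, 5.6, 4.1]
gripper_width: 0.294
```

Request:
drive_tool --pt "0 0 0 0" --pt "0 0 0 0" --pt "0 0 0 0" --pt "0 0 0 0" --fingers 0.065

```text
time: 14.25
tool_pos: [0.4936, -0.2486, 0.1706]
tool_rot: [-0.257, -0.659, -0.257, 0.659]
contact_force: [0.0, 0.2, -1.4]
gripper_width: 0.761
```

```bash
python3 chk.py
```

```text
t 14.25 pos [ 0.4936 -0.2486  0.1706] yaw -47.38160131714408 F [ 0.0148  0.1925 -1.3631] j [-0.601  -0.0585  1.8565 -0.0006  1.344   0.2261] w 0.7608243858379913
shift [-0.0014 -0.0481 -0.0202] turn None
F tool [ 1.363  -0.1313 -0.1421] T [-0.0805  0.007  -0.0418]
318 [304] [374, 439]
322 [305] [374, 439]
326 [306] [372, 439]
sp 301 331 161 194 29
[ 0.5345 -0.2079  0.123 ]
```

Released, with no force left on the tool. Retreating straight up for a check.

Request:
drive_tool --pt "-0.01 0 0 0" --pt "-0.03 0 0 0" --pt "-0.06 0 0 0" --pt "-0.1 0 0 0" --pt "-0.13 0 0.0 0" --pt "-0.15 0 0.05 0" --pt "-0.15 0 0.09 0" --pt "-0.15 0 0.1 0" --pt "-0.15 0 0.1 0"

```text
time: 15.2
tool_pos: [0.4195, -0.317, 0.3215]
tool_rot: [0.256, 0.659, 0.256, -0.659]
contact_force: [-0.8, 0.0, -0.3]
gripper_width: 0.764
```

```bash
python3 -c "
from h import *
to([.49,-.24,.3])
t=viewer.grab_frame('top');s=viewer.grab_frame('scene');w=viewer.grab_frame('wrist')
cv2.imwrite('pics/top9.png',t);cv2.imwrite('pics/sc9.png',s);cv2.imwrite('pics/wr9.png',w)
a=cv2.resize(s[120:300,100:340],(400,300),interpolation=2);b=cv2.resize(t[170:350,360:600],(400,300),interpolation=2)
cv2.imwrite('pics/fin.png',cv2.vconcat([cv2.hconcat([a,b]),cv2.hconcat([cv2.resize(w,(400,300)),cv2.resize(t,(400,300))])]))
c=viewer.calibration('scene');k=viewer.calibration('top');cw=viewer.calibration('wrist');hub=np.array([.533,-.2092,0])
for az in (219,223,227):
 e=np.array([np.cos(np.radians(az)),np.sin(np.radians(az)),0]);p=hub+.055*e+[0,0,.109]
 for a in (1,1.07,1.13):
  b=p+.065*(-np.cos(.5+a)*e+np.sin(.5+a)*np.array([0,0,1]));print(az,a,(proj(c,b)-[100,120])*400/240,(proj(k,b)-[360,170])*400/240,proj(cw,b)/1.6+[0,300])
"
```

```text
t 15.2 pos [ 0.4195 -0.317   0.3215] yaw -47.51462151981824 F [-0.7636  0.0371 -0.3004] j [-0.7888 -0.2201  1.7491  0.0002  1.6117  0.0405] w 0.7636506485829989
shift [ 0.0215 -0.0092 -0.104 ] turn None
219 1 [143.4376  36.2556] [226.8393 230.1088] [195.9412 359.1239]
219 1.07 [142.4883  33.0922] [230.4627 234.2848] [195.7028 363.3838]
219 1.13 [141.7321  30.5646] [233.479  237.8749] [195.5049 367.018 ]
223 1 [140.091   37.2178] [229.8467 227.3609] [199.0214 359.2257]
223 1.07 [138.8476  34.1363] [233.7424 231.285 ] [199.0446 363.4937]
223 1.13 [137.841   31.6782] [236.9912 234.6596] [199.0657 367.1346]
227 1 [136.8047  38.3424] [232.6448 224.4033] [202.1003 359.0952]
227 1.07 [135.2717  35.3568] [236.7934 228.0564] [202.3852 363.3528]
227 1.13 [134.0186  32.9801] [240.2579 231.1994] [202.6252 366.9852]
```

View pics/fin.png

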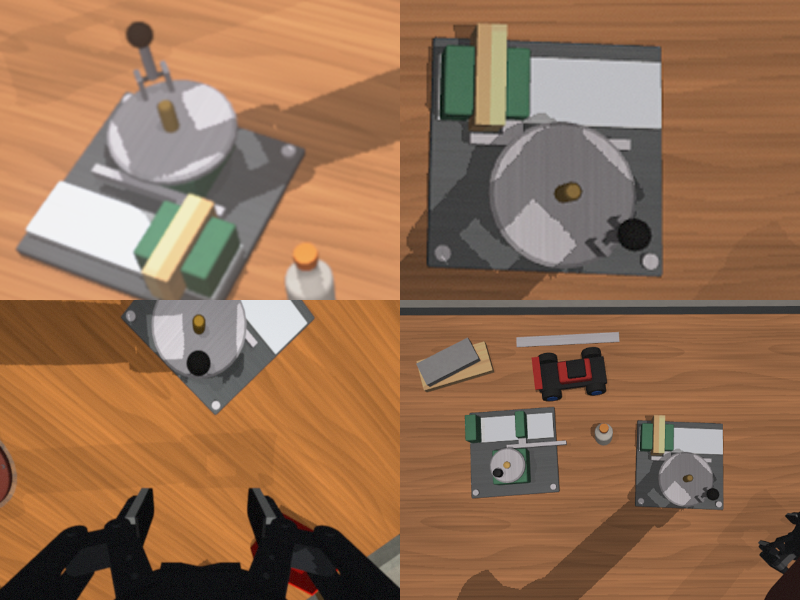

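```bash
python3 -c "
from plant import manip;print(manip.job_done())"
```

```text
the job is handed in; nothing more can be done
None
```

I raised the loaded clamp's handle, wound the wheel anticlockwise about 0.9 rad until it hit its stop, and let go. I handed the job in at about 15 s of robot time.

- **Handle:** The last pictures show it standing upright, at about 1.05 to 1.10 rad (upright is 1.07). The scene and top cameras differ by about 0.04 rad.
- **Jaw:** The moving jaw sits against the boards. At the stop the tool felt about 31 N along its y axis. I eased that off before opening, and the force was near zero after release.
- **Other things:** The other clamp's wheel and the glue bottle look unmoved.
- **What went wrong:** The ball slipped out of the pads once on the way up and drifted off-centre a second time, so I regrasped it twice. I saw no clear wheel turn while the handle was folded. I can't rule out a turn of a degree or two during the raise, since the wheel azimuth read about 170° before and 171.5° after, within my measuring error.

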